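# Seat and lock a blank in the drill jig, then point out the bush to drill through

## Task

Get the drill jig ready for me and show me where to drill for the dowels: push the pine stick along its channel until its end is hard against the steel end stop, then press the toggle clamp's handle all the way down so that the stick is locked. Then point straight down at the drill bush with the widest bore, fingertips about a finger's breadth above it without touching it; hold still there for two seconds and be still pointing when you finish. Don't lift anything, don't touch the bushes, and leave the other things on the bench as they lie.

Things in the scene. Friction and masses are not known exactly. Their poses are not given: they have to be found in the camera images.
- jig: Drill jig, fixed. Origin on the bench under the middle of its channel, z up. Plywood bed 12 mm thick, x -35 to 50, y -135 to 135, with a wing for the clamp (to x -120, y -45 to 135). The channel runs along y at x = 0, 33 mm wide, between wooden fences (10 wide, 12 above the bed); at y 18 to 118 it passes under a black drill plate 73 wide, top 55 mm above the bench.
- end_stop (a point): Middle of the face of the steel end stop that closes the channel's +y end under the far edge of the drill plate; 27 mm above the bench; axes as the jig's. The stop looks to -y.
- stick: Pine stick 30 x 140 x 30 mm, loose in the channel on the 12 mm bed, its +y end under the drill plate. Origin at the middle of its underside, length along its y axis (same way as the jig's). Push its free -y end, 70 mm from the origin. It starts 40 to 85 mm short of the stop; home, its origin is 70 mm from the stop's face. About 0.1 kg, slides with about 0.5 N.
- clamp_handle (a joint): Toggle clamp handle, rad: 0 = open as found (sloping up 58 degrees to the jig's -x side, clamp bar upright), 0.95 = fully down and locked (0.06 rad above level). As it goes down the bar swings to +x and its rubber foot comes down on the stick, 4 mm to the -y side of the jig's origin. Stays where left; takes about 6 to 13 N at the grip.
- handle_press (a point): Point on the upper side of the handle's black grip, 90 mm from the pivot: press here. The grip is a round bar 17 mm thick, from 38 to 120 mm from the pivot; the handle swings in the jig's x-z plane. The point's z axis is square to the handle, upward.
- handle_pivot (a point): Axis of the handle (fixed on the jig, parallel to the jig's y axis), 54 mm above the bench. When the handle is fully down, handle_press is 89 mm to the -x side of it, about 14 mm higher.
- bush_wide: The steel drill bush with the widest bore: a round head 26 mm across with a 10 mm bore, 4.5 mm proud of the drill plate. The three bushes stand in a row along the middle of the plate, 32 mm apart, in any order; fixed. Origin at the middle of the head's underside, z up.
- bush_wide_top (a point): Middle of the top of that bush, 59.5 mm above the bench: the thing to point at. Pointing counts with the tool straight down (within 20 degrees), the tool point's line within 12 mm of this centre and the fingertips clear of it by no more than about 30 mm.
- bush_medium: Drill bush with a head 16 mm across and a 6 mm bore; otherwise the same.
- bush_narrow: Drill bush with a head 12 mm across and a 4 mm bore; otherwise the same.
- clamp_foot: Black rubber foot 15 mm across at the end of the clamp bar, sprung: about 3 N on the stick when locked. While the clamp is open it stands up to 150 mm above the bench, 65 mm to the -x side of the channel's middle.
- dowel_a: Bystander: small wooden dowel 10 x 38 mm, loose on the jig's bed, clamp side.
- dowel_b: Bystander: small wooden dowel 10 x 38 mm, loose on the jig's bed, clamp side.
- spare_stick: Bystander: pine offcut 45 x 120 x 45 mm, on the bench behind the jig; not the work.
- masking_tape: Bystander: roll of masking tape, 85 mm across, 19 mm high, left of the jig.
- try_square: Bystander: try square 140 x 150 mm, 14 mm thick, lying flat left of the jig.
- tape_measure: Bystander: tape measure 79 x 86 x 35 mm, at the right.
- pencil: Bystander: pencil 163 mm long, behind the jig.

How it is judged (in metres and radians):
On the way, in this order (a step that is already met when the one before it is completed fails the run):
1. the stick is hard against the end stop, the clamp still open (y of stick in the frame of end_stop above -0.0735 m and z of stick in the frame of jig below 0.016 m and value of joint clamp_handle below 0.3 rad), for 0.2 s.
2. the clamp handle is fully down and its foot presses on the seated stick (y of stick in the frame of end_stop above -0.0735 m and z of stick in the frame of jig below 0.016 m and value of joint clamp_handle above 0.87 rad and contact force between clamp_foot and stick above 1 N), for 0.2 s.
3. the tool points at the widest bush, just above it, for most of two seconds (all of step 2 and horizontal distance between the grasp point and bush_wide_top below 0.012 m and z of the grasp point in the frame of bush_wide_top between 0.019 and 0.055 m and angle between the grasp point's own z axis and vertical above 2.79 rad), for 1.5 s.
At the end, for the whole second after the job is handed in: Stick within 3.5 mm of the end stop, flat on the bed; handle down to 0.87 rad or more, foot pressing the stick with over 1 N; tool pointing down (within 20 degrees) over the widest bush, within 12 mm of its centre, TCP 19 to 55 mm above its top, touching nothing (all of step 3).
It fails at once if a drill bush is touched (contact force between any of the arm, the fingers and bush_narrow above 0.3 N or contact force between any of the arm, the fingers and bush_medium above 0.3 N or contact force between any of the arm, the fingers and bush_wide above 0.3 N).
It fails at once if the stick is lifted out of its channel (z of stick in the frame of jig above 0.024 m or angle between stick's own z axis and vertical above 0.2 rad).
It fails at once if another thing on the bench or on the jig's bed is moved (distance of any of spare_stick, masking_tape, try_square, tape_measure, pencil, dowel_a, dowel_b from where it was at the start of the episode above 0.015 m).
It also fails if it takes over 58 s, if anything falls off the work surface, if the arm or the gripper's body presses on something with over 40 N, if the wrist force passes 120 N, or if a joint passes its speed limit or range.

## Robot

A 6-joint arm with a two-finger parallel gripper is mounted at the origin on a cart in front of the work surface, level with it; the furniture and walls round the work are solid. World frame = base frame: x ahead of the robot, y to its left, z up, the work surface at z = 0. Lengths are in m, angles in degrees, forces in N, time in s.
With the tool pointing down it reaches from about 0.325 to 0.85 m from the base axis. Payload 15.5 kg.
Tool frame: the origin (TCP) lies between the finger pads, 19 mm behind the fingertips; this is the grasp point; z points along the fingers, y is the line along which they close (so a half turn about z gives the same grasp; the last joint's range is limited). The gripper opens to 91 mm and grips with 3 to 60 N. Pads are 32 mm wide; open, the fingers measure 118 mm over their backs; the gripper's body (76 mm by 178 mm) begins 60 mm behind the grasp point.
Start: joints at [-80.644, 28.281, 77.091, -0, 74.628, -5.472], TCP at [0.16, -0.604, 0.233] pointing down, gripper open.
Joint ranges: [-166.48, 166.48], [-47.26, 123.95], [12.59, 153.08], [-70.14, 250.14], [6.76, 159.57], [-176.63, 176.63]. Speed limits (degrees/s): [108.29, 108.29, 147.25, 172.46, 172.46, 172.46].

## Interface

Orientations are given as a 3x3 rotation matrix whose columns are the frame's x, y, z axes.
In Python, from bench import ctrl gives the robot as it stands. The module is installed in compiled form; this text tells all that it offers. Calls block until the motion is done:
- ctrl.goto(position, orientation): joint-space move of the TCP to a pose.
- ctrl.move_l(position, vel=0.15, ori=None, contact_N=None): straight line of the TCP; ori=None keeps the orientation; vel is the mean speed in m/s. With contact_N (N) it stops when the force on the tool has changed by that much, and returns True; else False.
- ctrl.movej(angles): joint-space move.
- ctrl.command_gripper(opening): opening from 0.0 (shut) to 1.0 (fully open); the grip force is fixed at half the most; returns when the fingers have stopped.
- ctrl.sleep(seconds).
- ctrl.ik(position, orientation): joint angles nearest the present ones, or None.
- ctrl.read_camera(name): name is "side" or "top"; returns the picture (480x640x3 uint8, blue, green, red); there is no depth.
- ctrl.camera_params(name): a dict with "fx", "fy", "cx", "cy" (pixels), "D" ([k1, k2, p1, p2, k3] as OpenCV has them; the pictures are not rectified), "pose" (4x4, takes a point from camera to world coordinates). Camera axes: x right, y up, looking along -z (the intrinsics and any distortion apply to the point x, -y, -z); pixel columns grow to the right and rows downward; lengths in m; the calibration is good to about 2 mm. A picture is of the moment at which its call begins. camera_params takes no time and is no camera call.
A pose or a line that the arm cannot do raises ctrl.MotionError and nothing moves.
- ctrl.sign_off(): hands the job in; it is judged then, once.
Readings, each from a call of its own:
- ctrl.current_t(): time.
- ctrl.current_q(): joint angles.
- ctrl.current_dq(): joint speeds.
- ctrl.current_effort(): joint torques, N m.
- ctrl.current_tool_pos(): TCP position.
- ctrl.current_eef_rot(): TCP orientation.
- ctrl.current_contact_force(): force on the tool from outside, world axes, zero at the start.
- ctrl.current_wrist_torque(): the same for the moment, N m.
- ctrl.current_grip_width(): opening from 0.0 (shut) to 1.0 (fully open).
- ctrl.current_grasp_force(): force on a finger pad.
Only numpy, scipy, OpenCV 4.12 (cv2) and the standard library are available. Lean on these libraries where they do the work, as an engineer would, in place of code of your own. Each camera call takes 0.05 s, during which the arm holds its last target. There are 200 camera calls.

## Working session

There is one attempt and no reset: what is moved stays moved. The work goes in short steps, each a Python script; the robot and the scene stay as the last script left them, time stands still between calls to the robot, and variables do not carry over. Pictures are saved under pics/ and viewed, at most 10 in all, crops included, and the job is handed in when it is done.

```bash
mkdir -p pics
python3 - <<'E'
from bench import ctrl
import cv2
for n in("top","side"):
    im=ctrl.read_camera(n); cv2.imwrite(f"pics/{n}0.png",im)
    p=ctrl.camera_params(n); print(n,p)
print(ctrl.current_t())
E
```

```text
top {'fx': 594.1345481243532, 'fy': 594.1345481243532, 'cx': 324.95671167170553, 'cy': 230.13896344047492, 'D': array([0.01098642, 0.        , 0.        , 0.        , 0.        ]), 'pose': array([[ 1.14113981e-03,  9.85281326e-01, -1.70936851e-01,
         3.64303891e-01],
       [-9.99741257e-01,  5.00743482e-03,  2.21888227e-02,
         2.94236689e-01],
       [ 2.27181878e-02,  1.70867301e-01,  9.85032106e-01,
         1.26330362e+00],
       [ 0.00000000e+00,  0.00000000e+00,  0.00000000e+00,
         1.00000000e+00]])}
side {'fx': 533.7177095785263, 'fy': 533.7177095785263, 'cx': 318.82195425929365, 'cy': 241.47864514215846, 'D': array([0.01819486, 0.        , 0.        , 0.        , 0.        ]), 'pose': array([[-0.99973918,  0.0214338 , -0.00788468,  0.53741916],
       [-0.01670697, -0.45099636,  0.89236941,  1.12325724],
       [ 0.01557091,  0.89226839,  0.45123683,  0.52015906],
       [ 0.        ,  0.        ,  0.        ,  1.        ]])}
0.1
```

View pics/top0.png

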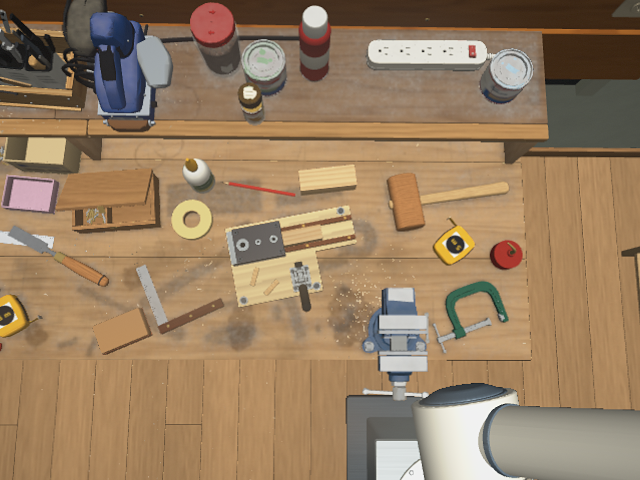

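View pics/side0.png

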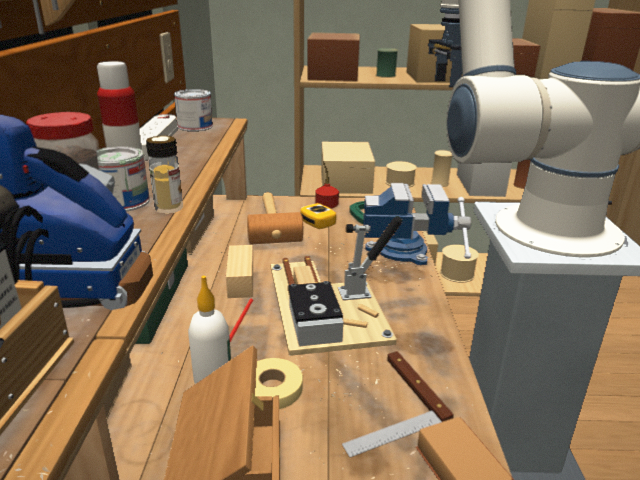

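The top view shows the jig at about (290,255), with the plate at (257,243), bushes near (243,244), (259,241) and (273,239), and the handle at (303,290). The side view shows the same things, with the wide bush probably the nearest one at (318,310). I'll zoom in.

Run:
```python
import cv2
im=cv2.imread("pics/top0.png")[195:315,215:370]
cv2.imwrite("pics/topc.png",cv2.resize(im,None,fx=5,fy=5,interpolation=cv2.INTER_CUBIC))
im=cv2.imread("pics/side0.png")[205:355,262:422]
cv2.imwrite("pics/sidec.png",cv2.resize(im,None,fx=4,fy=4,interpolation=cv2.INTER_CUBIC))
```

```text
(no output)
```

View pics/topc.png

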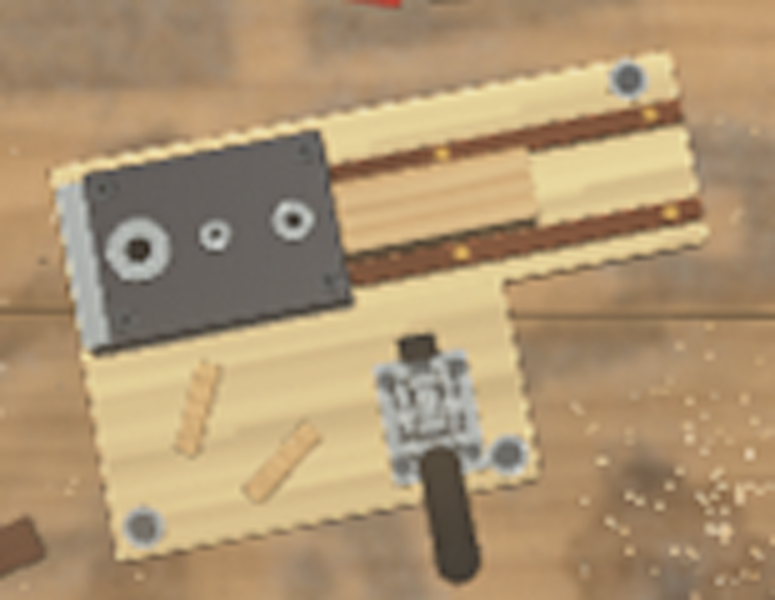

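View pics/sidec.png

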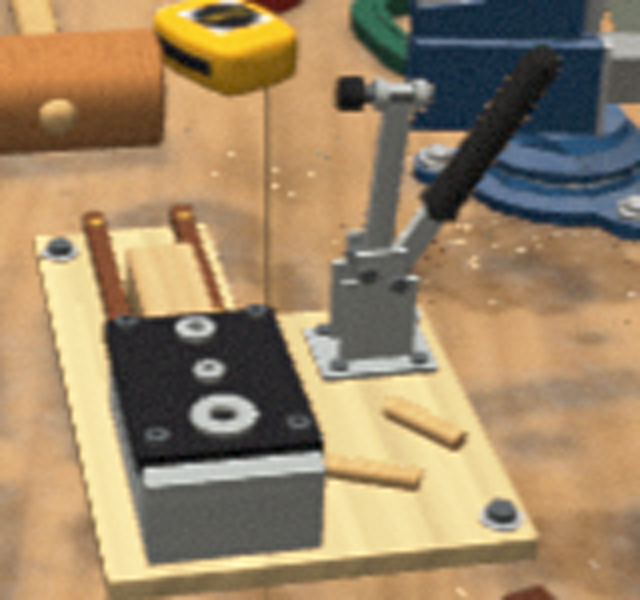

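The wide bush is the one nearest the +y end, at crop (138,250) in the top view. The stick's free end is at crop (533,187), and the handle grip runs from (440,455) to (461,572). Next I'll fit the jig pose and triangulate the handle.

```bash
cat > h.py <<'E'
import numpy as np, cv2
from bench import ctrl
from scipy.optimize import least_squares
def ray(n,uv):
    p=ctrl.camera_params(n); K=np.array([[p["fx"],0,p["cx"]],[0,p["fy"],p["cy"]],[0,0,1]])
    u=cv2.undistortPoints(np.array([[uv]],float),K,p["D"])[0,0]
    return p["pose"][:3,3],p["pose"][:3,:3]@np.array([u[0],-u[1],-1])
def plane(n,uv,z):
    o,d=ray(n,uv); return o+d*(z-o[2])/d[2]
def tri(a,b):
    (o1,d1),(o2,d2)=ray("top",a),ray("side",b)
    s=np.linalg.lstsq(np.c_[d1,-d2],o2-o1,rcond=None)[0]
    p,q=o1+d1*s[0],o2+d2*s[1]; return (p+q)/2,np.linalg.norm(p-q)
T=lambda x,y:((x+.5)/5-.5+215,(y+.5)/5-.5+195)
S=lambda x,y:((x+.5)/4-.5+262,(y+.5)/4-.5+205)
E
python3 - <<'E'
from h import *
top=[((138,250),(0,100),.0595),((215,235),(0,68),.0595),((293,220),(0,36),.0595)]+[(c,j,.012) for c,j in
 [((50,170),(50,135)),((672,52),(50,-135)),((708,240),(-35,-135)),((503,283),(-35,-45)),((538,480),(-120,-45)),((115,560),(-120,135))]]
side=[((222,414),(0,100),.0595),((208,370),(0,68),.0595),((195,327),(0,36),.0595),((36,237),(50,-135),.012),((536,543),(-120,135),.012),((108,584),(50,135),.012)]
def fit(P):
    J=np.array([p[1] for p in P])/1e3; W=np.array([p[0] for p in P])
    def f(v):
        c,s=np.cos(v[2]),np.sin(v[2]); return (J@np.array([[c,s],[-s,c]])+v[:2]-W).ravel()
    r=least_squares(f,[.4,.3,.1]); return r.x,(r.fun.reshape(-1,2)*1e3).round(1)
A=[(plane("top",T(*c),z)[:2],j) for c,j,z in top]; B=[(plane("side",S(*c),z)[:2],j) for c,j,z in side]
for P in(A,B,A+B):
    v,r=fit(P); print(v); print(r.tolist())
np.save("jig.npy",v)
c,s=np.cos(v[2]),np.sin(v[2]); toJ=lambda p:np.round(np.r_[np.array([[c,s],[-s,c]])@(p[:2]-v[:2]),p[2:]]*1e3,1)
print("stick end",toJ(plane("top",T(533,187),.042)))
for n,a,b in[("grip lo",(440,455),(437,205)),("grip hi",(461,572),(545,58)),("foot",(416,347),(350,94))]:
    p,e=tri(T(*a),S(*b)); print(n,toJ(p),e)
R=np.array([[c,-s,0],[s,c,0],[0,0,1]])
for k in(0,1):
    O=R@np.diag([1,-1,-1])@np.diag([1-2*k,1-2*k,1]); p=R@[0,0,0]+[v[0],v[1],.2]; print(ctrl.ik(p,O))
E
```

```text
[0.5618574  0.33804852 0.193793  ]
[[0.2, 0.1], [0.0, -0.1], [-0.2, 0.3], [1.2, 0.3], [0.2, 0.9], [-1.3, -0.5], [0.2, 0.4], [0.2, -0.9], [-0.7, -0.5]]
[0.56346453 0.34133665 0.19098216]
[[0.2, 0.7], [0.1, 0.0], [0.0, 0.7], [-0.1, -0.9], [-1.7, -0.9], [1.4, 0.3]]
[0.56251419 0.33934237 0.19200635]
[[1.0, 1.4], [0.8, 1.3], [0.6, 1.6], [2.1, 1.5], [0.6, 2.1], [-0.9, 0.8], [0.8, 1.8], [0.8, 0.6], [0.1, 1.0], [-0.9, -1.3], [-0.9, -2.0], [-0.9, -1.3], [-0.9, -2.8], [-2.8, -3.0], [0.3, -1.7]]
stick end [ -2.8 -65.5  42. ]
grip lo [-109.9   -6.5   84.5] 0.0027222817328076097
grip hi [-156.3   -7.2  150.2] 0.003722472364866446
foot [-70.8  -5.6 140.2] 0.0008139281903575379
[ 2.58956967e+01  3.25856133e+01  7.44932464e+01 -2.54444375e-14
  7.29211403e+01  1.04894543e+02]
[ 2.58956967e+01  3.25856133e+01  7.44932464e+01 -2.54444375e-14
  7.29211403e+01 -7.51054568e+01]
```

```bash
cat >> h.py <<'E'
import os
if os.path.exists("jig.npy"):
    v=np.load("jig.npy"); c,s=np.cos(v[2]),np.sin(v[2])
    R=np.array([[c,-s,0],[s,c,0],[0,0,1]]); O=R@np.diag([-1.,1,-1])
    W=lambda x,y,z:R@(np.array([x,y,0])/1e3)+[v[0],v[1],z/1e3]      # jig mm -> world
    J=lambda:np.round((R.T@(ctrl.current_tool_pos()-[v[0],v[1],0]))*1e3,1)
def snap(n,name,x0,y0,x1,y1,f):
    cv2.imwrite(f"pics/{name}.png",cv2.resize(ctrl.read_camera(n)[y0:y1,x0:x1],None,fx=f,fy=f,interpolation=cv2.INTER_CUBIC))
E
python3 - <<'E'
from h import *
ctrl.command_gripper(0.0)
p=ctrl.current_tool_pos(); ctrl.move_l(p+[0,0,.1],vel=.25)
ctrl.goto(W(2,-108,250),O)
ctrl.move_l(W(2,-108,47),vel=.15)
print(ctrl.current_t(),J(),ctrl.current_contact_force())
hit=ctrl.move_l(W(0,-30,47),vel=.04,contact_N=5)
print(hit,J(),ctrl.current_contact_force(),ctrl.current_t())
snap("top","push",200,170,400,320,4)
E
```

```text
6.8083 [   2.5 -108.    47.8] [-0.335388   -0.71404252  0.18220631]
True [  0.1 -35.4  46.8] [ 2.46077773 -2.81720422  2.5045978 ] 8.4417
```

View pics/push.png

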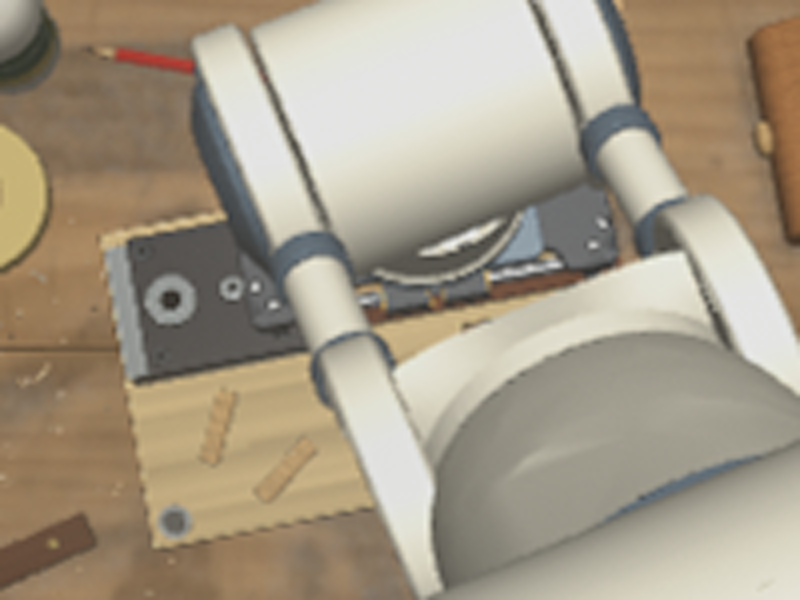

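The arm hides the stick in this view. The pushing position fits a home stick, since its end would be at jig y ≈ -22. I'll confirm with a slow, firmer push, then back off and look.

Run:
```python
from h import *
hit=ctrl.move_l(W(0,-27,47),vel=.01,contact_N=8)
print(hit,J(),ctrl.current_contact_force()); ctrl.sleep(.3); print(J(),ctrl.current_contact_force())
ctrl.move_l(W(3,-60,47),vel=.1)
ctrl.move_l(W(3,-75,240),vel=.25)
ctrl.goto(W(-60,-60,330),O)
print(ctrl.current_t(),ctrl.current_contact_force())
snap("side","s1",262,205,422,355,4)
```

```text
True [ -0.  -35.4  46.6] [ 0.73129651 -2.39814348  1.48752903]
[ -0.1 -35.5  46.4] [ 1.86815246 -1.88443333  1.30495572]
10.9333 [0.08643473 0.19718163 0.08962604]
```

View pics/s1.png

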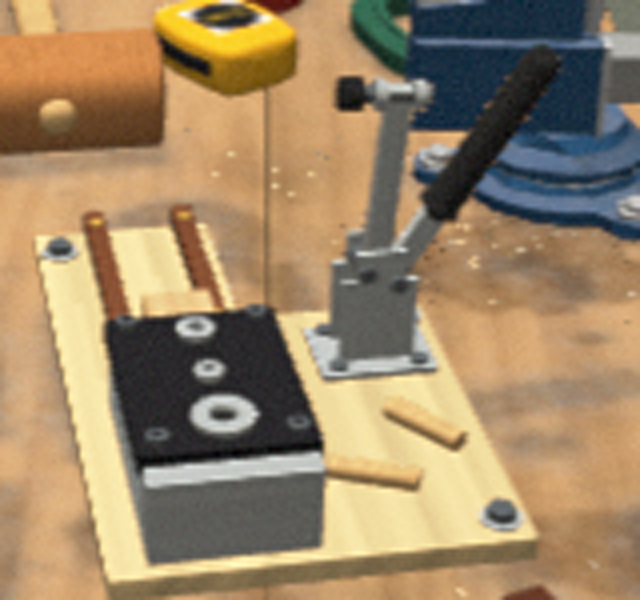

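The side view shows the stick end at crop (172,293), with the clamp still open and the dowels undisturbed. I'll check that position by numbers, using side-only jig coordinates and the earlier stick end for comparison.

Run:
```python
from h import *
vs=np.array([0.56346453,0.34133665,0.19098216]); c,s=np.cos(vs[2]),np.sin(vs[2])
for uv in[(145,294),(172,293),(205,290),(133,247),(185,243)]:
    p=plane("side",S(*uv),.042); print(uv,(np.array([[c,s],[-s,c]])@(p[:2]-vs[:2])*1e3).round(1))
```

```text
(145, 294) [ 12.4 -23. ]
(172, 293) [  0.6 -22.1]
(205, 290) [-14.1 -22.5]
(133, 247) [ 12. -65.]
(185, 243) [-11.9 -65.2]
```

Run:
```python
from h import *
def P(th,off=0,px=-91,pz=54,y=-6):
    a=np.radians(th); n=np.array([np.sin(a),np.cos(a)])
    q=np.array([px,pz])+90*np.array([-np.cos(a),np.sin(a)])+(8.5+off)*n
    return W(q[0]+16,y,q[1]+19)
ctrl.goto(P(58,60),O)
print(ctrl.move_l(P(58,8),vel=.15,contact_N=10),J())
for th in np.r_[np.arange(56,3,-6),3.4]:
    h=ctrl.move_l(P(th),vel=.06,contact_N=35)
    f=ctrl.current_contact_force(); print(round(th,1),h,J(),f.round(1))
    if h: break
p=ctrl.current_tool_pos()
h=ctrl.move_l(p-[0,0,.006],vel=.01,contact_N=22); print(h,J(),ctrl.current_contact_force().round(1),ctrl.current_t())
snap("side","s2",262,205,422,355,4)
```

```text
True [-99.2  -5.9 165. ]
56.0 True [-100.3   -5.5  164.6] [ 2.8 -3.4 17.6]
True [-98.9  -5.6 164.7] [-4.  -3.9 18.8] 12.525
```

View pics/s2.png

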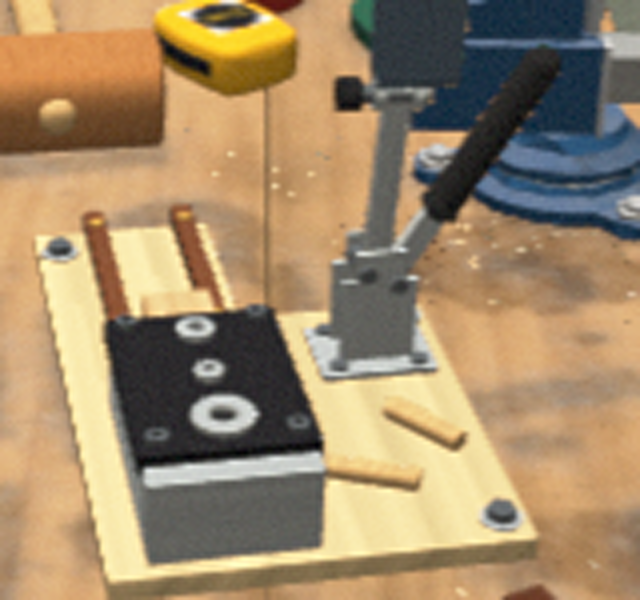

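The fingers landed on the top of the upright clamp bar, at about crop (400,90), and not on the grip. The handle hasn't moved. I'll back up and press further out, r ≈ 112 mm, so the fingers stay clear of the bar as it swings away.

```bash
cat > press.py <<'E'
from h import *
def P(th,r=90,off=0,px=-91,pz=54,y=-6):
    a=np.radians(th); n=np.array([np.sin(a),np.cos(a)])
    q=np.array([px,pz])+r*np.array([-np.cos(a),np.sin(a)])+(8.5+off)*n
    return W(q[0]+16,y,q[1]+19)
E
python3 - <<'E'
from press import *
ctrl.move_l(ctrl.current_tool_pos()+[0,0,.05],vel=.2)
ctrl.move_l(P(58,112)+[0,0,.05],vel=.2)
print(ctrl.move_l(P(58,112)+[0,0,.004],vel=.15,contact_N=10),J(),ctrl.current_contact_force().round(1))
for th,r in[(52,112),(46,110),(40,108)]:
    h=ctrl.move_l(P(th,r),vel=.06,contact_N=35)
    print(th,h,J(),ctrl.current_contact_force().round(1))
    if h: break
print(ctrl.current_t()); snap("side","s3",262,205,422,355,4)
E
```

```text
False [-126.9   -6.1  176.4] [ 0.5 -0.3  0.4]
52 False [-137.4   -5.9  166.8] [ 0.2 -0.1  0.4]
46 False [-145.4   -6.   158.1] [-0.4 -0.   1.5]
40 False [-152.2   -6.   149. ] [-0.2 -0.   0.5]
14.8167
```

View pics/s3.png

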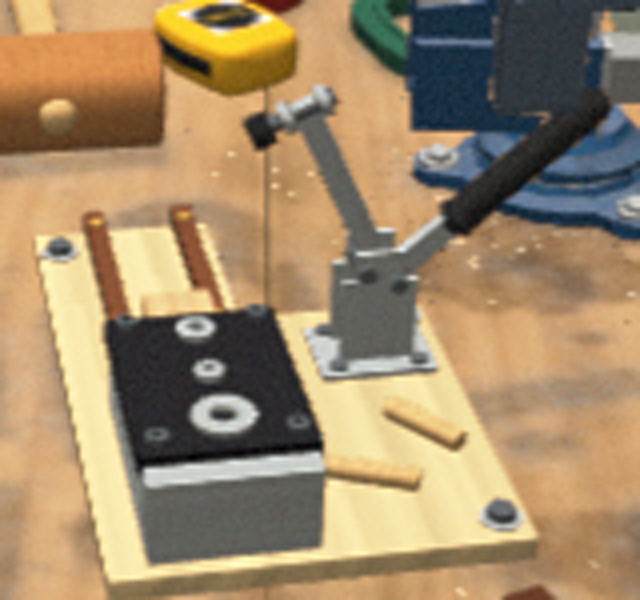

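The handle is going down, with the fingers near the outer end of the grip at crop (590,100), and the bar is swinging over. I'll continue inward to r = 92.

Run:
```python
from press import *
for th,r in[(34,105),(28,102),(22,99),(16,96),(10,94),(5,92),(3.4,92)]:
    h=ctrl.move_l(P(th,r),vel=.06,contact_N=35)
    print(th,h,J(),ctrl.current_contact_force().round(1))
    if h: break
h=ctrl.move_l(ctrl.current_tool_pos()-[0,0,.008],vel=.015,contact_N=25)
print(h,J(),ctrl.current_contact_force().round(1)); ctrl.sleep(.3);print(J(),ctrl.current_contact_force().round(1))
ctrl.move_l(ctrl.current_tool_pos()+[0,0,.12],vel=.2)
print(ctrl.current_t()); snap("side","s4",262,205,422,355,4)
```

```text
34 False [-157.3   -6.   138.8] [ 0.  -0.1  1.2]
28 False [-161.1   -6.   128.4] [0.2 0.4 0.4]
22 False [-163.6   -6.   118. ] [-0.4  0.3  0.6]
16 False [-164.9   -6.   107.7] [-0.7 -0.  -0.3]
10 False [-166.    -6.    97.8] [-0.2  0.3 -0. ]
5 False [-165.8   -6.    89.5] [ 0.6 -0.4 -0.1]
3.4 False [-166.    -6.    87.2] [-0.6 -1.   5.3]
True [-166.1   -5.9   85.7] [-3.9 -2.1 21.4]
[-166.1   -5.9   85.9] [-2.6 -1.6 19.3]
18.3917
```

View pics/s4.png

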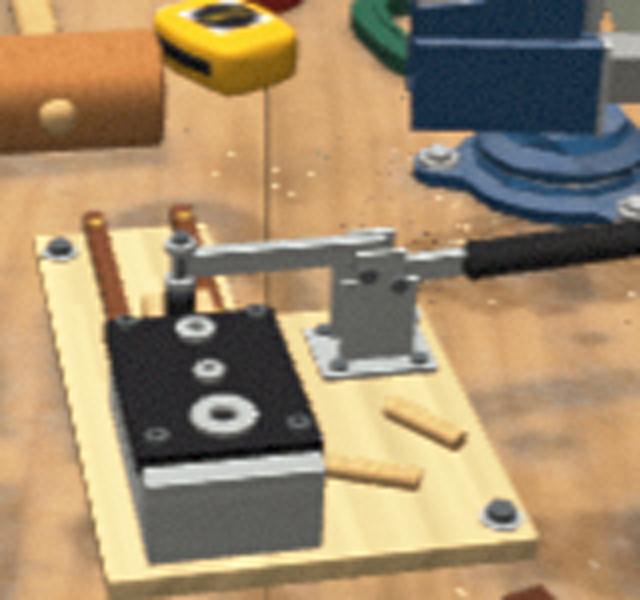

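The clamp is locked: the handle is level and reached a hard stop at about 20 N, and the foot is on the stick at crop (180,295). Now I'll point at the wide bush.

Run:
```python
from h import *
ctrl.goto(W(0,100,220),O)
ctrl.move_l(W(0,100,94),vel=.12)
ctrl.sleep(2.3)
print(J(),ctrl.current_t(),ctrl.current_contact_force().round(1))
snap("side","s5",262,205,422,355,4)
```

```text
[  0. 100.  94.] 22.75 [ 0.2 -0.  -0. ]
```

View pics/s5.png

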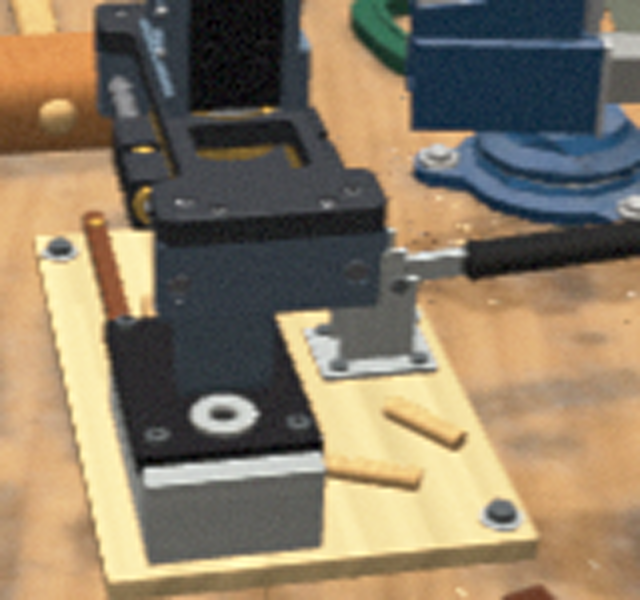

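The fingertips, at crop (225,390), hover centred above the wide bush at (223,413), touching nothing.

```bash
python3 -c "
from bench import ctrl
print(ctrl.sign_off())"
```

```text
the job is handed in; nothing more can be done
None
```

The job is handed in: the stick is against the end stop as far as contact force and pictures show, the clamp is fully down with its foot on the stick, and the gripper is pointing straight down about 15 mm above the widest bush (the one nearest the end stop); on my first press the fingers landed on the clamp bar at about 18 N, and nothing visibly moved.

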